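Release the safety tab and lift the analyser's lid latch

TASK

Open the latch of the bench analyser so that its sprung chamber lid comes ajar: first push the red safety tab gently along its slot, towards the blue latch, until you feel its stop, then lift the blue latch up until it stands upright, and let go. Never force the tab against its stop or the latch against a tab that is still locked, and leave the glassware and other things around it where they are.

Things in the scene. Friction and masses are not known exactly. Their poses are not given: they have to be found in the camera images.
- analyser: cream bench analyser, fixed, 260 (x) x 300 (y) x 120 mm high; origin at the centre of its underside; x points from the latch side (nearest the robot) to the lid hinge, y to the left seen from the latch side, z up. Its deck in front of the lid is 120 mm up; the lid is 12 mm thick and covers x -45 to 120 mm
- tab: red safety tab, upright block 26 (x) x 12 (y) x 24 mm high; origin at its foot centre on the deck, axes as the analyser's. Locked at (-105, -85) mm from the analyser's centre; slides along +y, towards the latch, dragging with 3 N, and stays put. Its stop lies 5 to 26 mm on, unseen and differing; the latch is free only within 2 mm of the stop. Inside parts bend over 20 N; stop at 8 to 10 N of push
- latch: blue lever, 16 mm wide, origin on its pivot at (-105, 0, 140) mm from the analyser's origin; x runs along the lever to its free end (89 mm), z up when shut. Shut it lies level, its end over the lid's front edge. It swings up and back towards the robot about its y axis, to a stop at 1.75 rad; stiff (about 3 to 4 N at the grip), stays where left; locked, it gives only 1 to 2 mm
- latch_grip (a point): middle of the latch's grip, an upright block with a white band on the lever's free end, 20 (x) x 14 (y) x 35 mm tall; the point is 75 mm along the lever from the pivot and 22 mm above it, 13 mm below the grip's top, 30 mm above the lid. Pinched across its 14 mm, it turns between the fingers as the latch swings
- lid (a joint): the opening of the chamber lid in rad, 0 shut; a weak spring (about 1 N at the lid's front edge) lifts it to about 0.25 by itself once the latch is out of the way
- vial: the amber vial on the deck, 22 mm across, 45 mm tall, origin under its foot; leave it standing
- beaker: an open glass beaker, 68 mm across, 85 mm tall, right of the analyser; a bystander
- amber_bottle: an amber bottle, 72 mm across, 150 mm tall, right of the analyser; a bystander
- wash_bottle: a white wash bottle with a red cap, 64 mm across, 160 mm tall, left of the analyser; a bystander
- cuvette_rack: a green cuvette rack, 60 x 110 x 35 mm, left of the analyser; a bystander
- salt_jar: a white jar with a blue cap, 60 mm across, 70 mm tall, on the bench to the right, nearer the robot; a bystander
- spatula: a spatula, 180 mm long, lying on the bench to the left, nearer the robot; a bystander

How it is judged (in metres and radians):
On the way, in this order (a step that is already met when the one before it is completed fails the run):
1. the safety tab has been slid out of its locked place, at least 3.5 mm towards the latch (y of tab in the frame of analyser above -0.0815 m), for 0.1 s.
2. the latch has been lifted upright (angle between latch's own z axis and vertical above 1.3 rad), for 0.2 s.
At the end, for the whole second after the job is handed in: the latch stands upright (at least 1.3 rad from shut) and at rest, the lid has come ajar by itself (0.15 to 0.4 rad) and is at rest, and the tab is still slid over (at least 3.5 mm from its locked place) (angle between latch's own z axis and vertical above 1.3 rad and angular speed of latch below 0.1 rad/s and value of joint lid between 0.15 and 0.4 rad and velocity of joint lid below 0.1 rad/s and y of tab in the frame of analyser above -0.0815 m); the robot touches nothing.
It fails at once if the safety tab forced against its stop, or the latch forced against the locked tab: more than 20 N between them (contact force between tab and latch above 20 N).
It fails at once if the lid pressed or pried with more than 25 N (contact force between the fingers and lid above 25 N).
It fails at once if the vial knocked over or shifted by more than 20 mm (distance of vial from where it was at the start of the episode above 0.02 m or angle between vial's own z axis and vertical above 0.4 rad).
It fails at once if a bystander shifted by more than 30 mm (distance of any of beaker, amber_bottle, wash_bottle, cuvette_rack, salt_jar, spatula from where it was at the start of the episode above 0.03 m).
It also fails if it takes over 58 s, if anything falls off the work surface, if the arm or the gripper's body presses on something with over 40 N, if the wrist force passes 120 N, or if a joint passes its speed limit or range.

ROBOT

A 6-joint arm with a two-finger parallel gripper is mounted at the origin on the work surface. World frame = base frame: x ahead of the robot, y to its left, z up, the work surface at z = 0. Lengths are in m, angles in degrees, forces in N, time in s.
With the tool pointing down it reaches from about 0.25 to 0.725 m from the base axis. Payload 9.7 kg.
Tool frame: the origin (TCP) lies midway between the tips of the shut fingers; the grasp point (between the pads) lies 19 mm behind it; x points along the fingers, y is the direction in which the jaws open and shut, and the axes are right-handed (so a half turn about x gives the same grasp; the last joint's range is limited). The gripper opens to 85 mm and grips with 20 to 120 N. Pads are 22 mm wide; open, the fingers measure 114 mm over their backs; the gripper's body (76 mm by 85 mm) begins 54 mm behind the grasp point. The pads swing forward as they close: fully open they stand 13 mm farther back than shut.
Start: joints at [76.089, 4.979, 10.078, 95.1, 0, 90], TCP at [0.132, 0.534, 0.231] pointing down, gripper open.
Joint ranges: [-179.16, 179.16], [-48.56, 103.87], [-65.8, 70.77], [-126.05, 130.52], [-82.76, 87.17], [-180, 180]. Speed limits (degrees/s): [127.2, 127.2, 147.25, 180, 180, 180].

INTERFACE

Orientations are given as [roll, pitch, yaw] about the fixed x, y, z axes, in that order (R = Rz(yaw) Ry(pitch) Rx(roll)).
In Python, from workcell import bot, cams gives the robot as it stands.
- The arm moves only by the tool apply_moves, never from a script. Its argument "commands" is a list of rows, each a list of 5 numbers: the shift along the tool's x, y, z in m, then the turn about the tool's x in rad, then the opening, from -1 (shut) to 1 (fully open). In form: [[tx, ty, tz, roll, hand], ...]. A call has 1 to 12 rows; each row is the pose to reach, as a shift and turn from the pose measured when the call began, along the tool's axes at that moment; what a row does not reach only later rows make up. A row lasts 1/10 s, in which the tool goes at most 50 mm and 8.59 degrees, less where a joint would pass 70% of its speed; a pose out of reach is approached as far as the arm can. A call with a gripper value outside its range is refused whole. The fingers move at their own pace and stop on an object; "newtons" is the grip in N (left out, the last holds). Time passes only in rows, so rows that repeat a pose let the fingers close. It gives the time, the measured TCP pose, the force and the opening at its end, in the units of the state.
- bot.get_obs(): the state, without advancing time (a new reading comes with each control period).
- cams.camera(name): name is "side" or "top"; returns a dict with "frame" (420x560x3 uint8, blue, green, red), "depth" (420x560 float32, m along the optical axis (not along the pixel's ray), 0 where there is no reading), "camera_matrix" (3x3 intrinsics, pixels), "D" ([k1, k2, p1, p2, k3] as OpenCV has them; the pictures are not rectified), "R" (3x3) and "t" (3): a world point X has camera coordinates R X + t. Camera axes: x right, y down, z forward; pixel columns grow to the right and rows downward; lengths in m; the calibration is good to about 2 mm. A picture is of the moment at which its call begins.
- bot.job_done(): hands the job in, once; it reports no verdict.
Trained networks look in the newest picture that a camera, given by its name, has taken for a name from the list of things; names that differ only in an ending like _2 or _b are one class to them, and where a whole thing is asked for, a point or a joint stands for the part that bears it (a point fixed in the world has none). Each returns a list of dicts, best first, with "confidence" (0 to 1); they miss things now and then, are a little off and sometimes report something else, mostly with a low value. They report only what shows in the picture. A call takes as long as a camera call.
- cams.spot_in(name, camera): "rect" ([left, top, right, bottom] in pixels, round what is visible of it).
The state is a dict: "time": time; "q": joint angles; "qd": joint speeds; "joint_efforts": joint torques, N m; "ee_pos": TCP position; "tcp_rot": TCP orientation; "wrist_force": force on the tool from outside, world axes, zero at the start; "torque": the same for the moment, N m; "opening": finger opening in m.
Only numpy, scipy, OpenCV 4.12 (cv2) and the standard library are available. Lean on these libraries where they do the work, as an engineer would, in place of code of your own. Each camera call takes 0.05 s, during which the arm holds its last target. There are 200 camera calls.

## Working session

There is one attempt and no reset: what is moved stays moved. The work goes in short steps, Python scripts to look and compute and a tool call to move; the robot and the scene stay as the last step left them, time stands still between calls to the robot, and variables do not carry over. Pictures are saved under pics/ and viewed, about 8 in all and at most 12, crops included, and the job is handed in when it is done.

Besides the shell and the picture viewer there is one more tool, called after ">>>" as name([rows], argument=value, ...), one row to a line, values as JSON. apply_moves: Moves the arm, as the interface text tells. Its arguments: {"type":"object","properties":{"commands":{"type":"array"},"newtons":{"type":"number"}},"required":["commands"]}

```bash
mkdir -p pics; ls
python3 - <<'E'
from workcell import bot, cams
import cv2, numpy as np
o=bot.get_obs(); print(o)
for c in ("top","side"):
    d=cams.camera(c); cv2.imwrite(f"pics/{c}0.png",d["frame"]); np.savez(f"pics/{c}0.npz",**d)
    print(c,d["R"].round(3).tolist(),d["t"],d["camera_matrix"].tolist(),d["D"])
    for n in ("analyser","tab","latch","latch_grip","lid","vial"):
        print(n,[(r["rect"],round(r["confidence"],2)) for r in cams.spot_in(n,c)[:2]])
E
```

```text
pics
{'time': 0.0, 'q': array([7.60902796e+01, 5.00951918e+00, 1.00345733e+01, 9.51005580e+01,
       1.31587462e-03, 9.00015483e+01]), 'qd': array([-0.05641733, -0.02921994,  0.09763786, -0.05124929, -0.07318284,
        0.05772389]), 'joint_efforts': array([ 2.76390594e-03, -5.20387745e+01,  4.64802217e+01,  1.64272625e-02,
        6.34498406e-05,  1.60182694e-07]), 'ee_pos': array([0.1321524 , 0.53364207, 0.23059932]), 'tcp_rot': array([ -90.99689462,   89.92448458, -104.90816419]), 'wrist_force': array([0.67726238, 0.61927409, 0.32851284]), 'torque': array([-0.03266588,  0.03058919, -0.0176811 ]), 'opening': 0.08539380565955124}
top [[0.016, -1.0, 0.002], [-0.997, -0.016, -0.078], [0.078, -0.0, -0.997]] [0.03156005 0.53049183 1.1916932 ] [[476.2545542345213, 0.0, 278.3557420837849], [0.0, 476.2545542345213, 205.5622748813571], [0.0, 0.0, 1.0]] [-0.05253001  0.          0.          0.          0.        ]
analyser [([243.2, 107.2, 375.4, 221.6], 0.69)]
tab [([341.0, 200.4, 346.9, 217.1], 0.59)]
latch [([304.4, 166.7, 312.1, 209.4], 0.71)]
latch_grip [([303.0, 169.0, 313.4, 211.3], 0.53)]
lid [([253.5, 112.3, 364.2, 183.8], 0.88)]
vial [([252.2, 203.9, 261.7, 210.7], 0.41)]
side [[0.711, -0.703, -0.001], [-0.431, -0.434, -0.791], [0.556, 0.563, -0.612]] [-0.37395519  0.32954566  0.99754321] [[520.3323226000208, 0.0, 276.2379384881095], [0.0, 520.3323226000208, 214.57616356378193], [0.0, 0.0, 1.0]] [-0.01673557  0.          0.          0.          0.        ]
analyser [([235.6, 165.8, 392.9, 296.3], 0.8)]
tab [([301.7, 234.3, 311.5, 245.0], 0.66)]
latch [([274.2, 192.9, 310.9, 223.5], 0.75)]
latch_grip [([279.2, 192.1, 309.7, 221.1], 0.75)]
lid [([265.9, 166.0, 387.6, 239.4], 0.71)]
vial [([242.6, 187.1, 250.7, 205.0], 0.71)]
```

Run:
```python
import cv2, numpy as np
t=cv2.imread("pics/top0.png")[90:290,180:440]; cv2.imwrite("pics/topc.png",cv2.resize(t,None,fx=3,fy=3,interpolation=cv2.INTER_CUBIC))
s=cv2.imread("pics/side0.png")[150:320,190:440]; cv2.imwrite("pics/sidec.png",cv2.resize(s,None,fx=3,fy=3,interpolation=cv2.INTER_CUBIC))
```

```text
(no output)
```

View pics/top0.png

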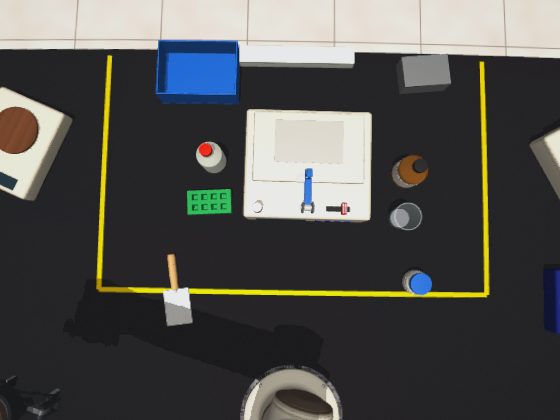

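View pics/topc.png

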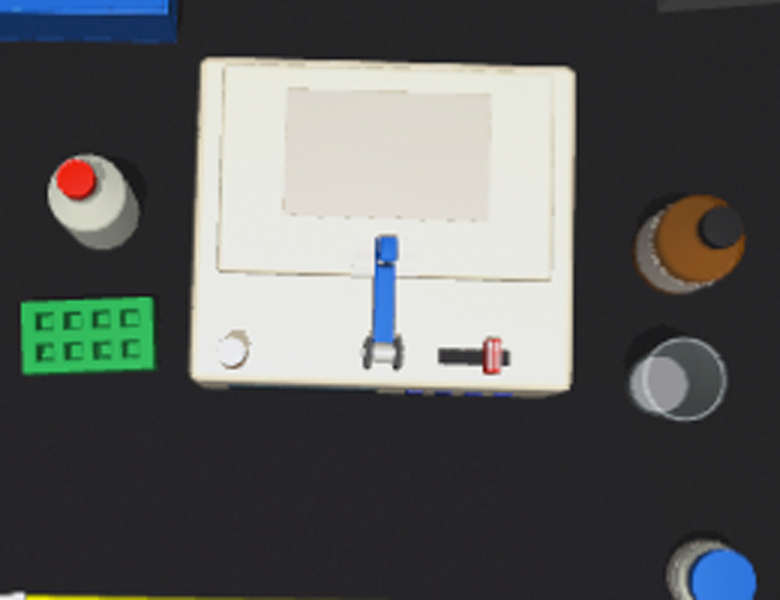

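View pics/sidec.png

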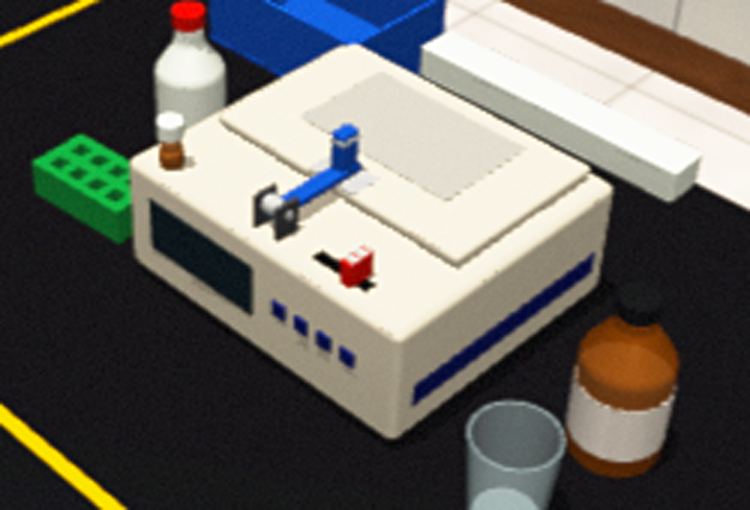

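```bash
cat > h.py <<'E'
import cv2, numpy as np
def cloud(d):
    K,D,R,t=d["camera_matrix"],d["D"],d["R"],d["t"]
    h,w=d["depth"].shape; v,u=np.mgrid[:h,:w]
    n=cv2.undistortPoints(np.stack([u,v],-1).reshape(-1,1,2).astype(float),K,D).reshape(h,w,2)
    z=d["depth"][...,None]; return (np.concatenate([n*z,z],-1)-t)@R
def ray(d,px,z):
    n=cv2.undistortPoints(np.array([[px]],float),d["camera_matrix"],d["D"]).ravel()
    r=d["R"].T@np.r_[n,1]; c=-d["R"].T@d["t"]; return c+r*(z-c[2])/r[2]
E
python3 - <<'E'
from h import *
for c in("top","side"):
    d=dict(np.load(f"pics/{c}0.npz")); P=cloud(d); f=d["frame"].astype(int); ok=d["depth"]>0
    x,y,z=P[...,0],P[...,1],P[...,2]
    B,G,R=f[...,0],f[...,1],f[...,2]
    box=ok&(x>.3)&(x<.75)&(abs(y)<.3)
    m=box&(z>.112)&(z<.14)&(abs(B-R)<60)&(B>120)
    n,l,st,_=cv2.connectedComponentsWithStats(m.astype(np.uint8)); k=1+st[1:,4].argmax()
    r=cv2.minAreaRect((P[l==k][:,:2]*1000).astype(np.float32)); print(c,"top face",r,st[k], cv2.boxPoints(r).round(1).tolist(), "z",np.median(z[l==k]))
    red=box&(R>120)&(R>2*G)&(R>2*B)&(z>.118)&(z<.16)&(y<0.1)
    blue=box&(B>100)&(B>1.6*R)&(z>.125)&(z<.2)
    for nm,mm in(("red",red),("blue",blue)):
        Q=P[mm]; print(nm,len(Q),Q.mean(0).round(4),Q.min(0).round(4),Q.max(0).round(4))
    g=blue&(z>.158); print("gripblock top",P[g].mean(0).round(4),P[g].min(0).round(4),P[g].max(0).round(4),g.sum())
d=dict(np.load("pics/top0.npz"))
print("tab top",ray(d,(344,208.5),.144)," grip top",ray(d,(308.9,172.5),.175),"pivot",ray(d,(307.5,207),.14),"vial",ray(d,(257.5,206),.165))
d=dict(np.load("pics/side0.npz"))
print("grip top side",ray(d,(304.8,193.3),.175),"tab",ray(d,(309,235.5),.144))
# corners in px of deck from top crop
d=dict(np.load("pics/top0.npz"))
for p in((190,382),(571,388),(203,59),(575,68)): print(ray(d,(180+p[0]/3-.33,90+p[1]/3-.33),.12).round(4))
E
```

```text
top top face ((622.3990478515625, -28.099319458007812), (298.3348388671875, 258.04595947265625), 89.32386016845703) [  243   110   129   111 12867] [[491.6000061035156, -175.6999969482422], [749.7000122070312, -178.8000030517578], [753.2000122070312, 119.5], [495.1000061035156, 122.5999984741211]] z 0.13103681971872974
red 7 [ 0.5147 -0.1092  0.1414] [ 0.5055 -0.1129  0.1274] [ 0.5289 -0.1055  0.148 ]
blue 221 [ 0.5656 -0.0261  0.1492] [ 0.5274 -0.0343  0.1356] [ 0.6044 -0.0185  0.1806]
gripblock top [ 0.5922 -0.0263  0.1752] [ 0.5832 -0.0318  0.1698] [ 0.6011 -0.0205  0.1806] 50
side top face ((619.23095703125, -29.34552001953125), (300.7911376953125, 260.0677795410156), 89.26162719726562) [ 234  165  160   99 7476] [[487.29998779296875, -178.10000610351562], [747.2999877929688, -181.39999389648438], [751.2000122070312, 119.4000015258789], [491.1000061035156, 122.69999694824219]] z 0.12821183108908818
red 103 [ 0.5368 -0.165   0.1286] [ 0.5016 -0.2998  0.1182] [ 0.6123 -0.0907  0.1434]
blue 222 [ 0.573  -0.0307  0.1465] [ 0.5205 -0.04    0.1316] [ 0.6013 -0.0187  0.1758]
gripblock top [ 0.5893 -0.03    0.1684] [ 0.5797 -0.0367  0.1581] [ 0.6    -0.0211  0.1758] 44
tab top [ 0.51596357 -0.11018195  0.144     ]  grip top [ 0.59304152 -0.026973    0.175     ] pivot [ 0.51837279 -0.02684987  0.14      ] vial [0.51692745 0.08679101 0.165     ]
grip top side [ 0.58842921 -0.03101947  0.175     ] tab [ 0.51165831 -0.11591364  0.144     ]
[0.4941 0.1221 0.12  ]
[ 0.4941 -0.1746  0.12  ]
[0.7506 0.1175 0.12  ]
[ 0.7485 -0.178   0.12  ]
```

```bash
cat >> h.py <<'E'
from scipy.spatial.transform import Rotation as Ro
C=np.array([.6205,-.0287,0]); A=Ro.from_euler("z",-.7,degrees=True)
def rel(bot,*targets):
    o=bot.get_obs(); T=Ro.from_euler("xyz",o["tcp_rot"],degrees=True); p=o["ee_pos"]
    print("t",round(o["time"],2),"p",p.round(4),"F",o["wrist_force"].round(2),"open",round(o["opening"],4)); print(T.as_matrix().round(4))
    print("in analyser",A.inv().apply(p-C).round(4))
    for q in targets: print(q,"shift",T.inv().apply(C+A.apply(q)-p).round(4))
    y=T.as_matrix()[:,1]; e=A.apply([0,1,0]); print("roll to y", [round(float(np.arctan2(*(lambda v:(v[2],v[1]))(T.inv().apply(s*e)))),4) for s in(1,-1)])
E
python3 - <<'E'
from h import *
from workcell import bot
rel(bot,[-.105,-.125,.231],[-.105,-.125,.2])
E
```

```text
t 0.7 p [0.1322 0.5339 0.2313] F [0.14 0.39 0.69] open 0.0853
[[ 0.      0.2404  0.9707]
 [ 0.      0.9707 -0.2404]
 [-1.      0.     -0.    ]]
in analyser [-0.4951  0.5566  0.2313]
[-0.105, -0.125, 0.231] shift [ 3.000e-04 -5.744e-01  5.355e-01]
[-0.105, -0.125, 0.2] shift [ 0.0313 -0.5744  0.5355]
roll to y [-0.2305, 2.9111]
```

>>> apply_moves([
  [0, -0.584, 0.538, -0.23, -1],
  [0, -0.584, 0.538, -0.23, -1],
  [0, -0.584, 0.538, -0.23, -1],
  [0, -0.584, 0.538, -0.23, -1],
  [0, -0.584, 0.538, -0.23, -1],
  [0, -0.584, 0.538, -0.23, -1],
  [0, -0.584, 0.538, -0.23, -1],
  [0, -0.584, 0.538, -0.23, -1],
  [0, -0.584, 0.538, -0.23, -1],
  [0, -0.584, 0.538, -0.23, -1],
  [0, -0.584, 0.538, -0.23, -1],
  [0, -0.584, 0.538, -0.23, -1],
], newtons=20)

```text
time: 1.9
ee_pos: [0.4213, 0.0056, 0.2316]
tcp_rot: [8.8, 89.9, 8.1]
wrist_force: [0.8, 0.3, 0.0]
opening: 0.0
```

Run:
```python
from h import *
from workcell import bot
rel(bot,[-.105,-.135,.231],[-.105,-.135,.13])
```

```text
t 1.9 p [0.4213 0.0056 0.2316] F [0.83 0.3  0.05] open 0.0
[[ 1.200e-03  1.320e-02  9.999e-01]
 [ 2.000e-04  9.999e-01 -1.320e-02]
 [-1.000e+00  2.000e-04  1.200e-03]]
in analyser [-0.1996  0.0319  0.2316]
[-0.105, -0.135, 0.231] shift [ 0.0007 -0.1668  0.0948]
[-0.105, -0.135, 0.13] shift [ 0.1017 -0.1668  0.0947]
roll to y [-0.001, 3.1406]
```

>>> apply_moves([
  [0, -0.167, 0.095, 0, -1],
  [0, -0.167, 0.095, 0, -1],
  [0, -0.167, 0.095, 0, -1],
  [0, -0.167, 0.095, 0, -1],
  [0, -0.167, 0.095, 0, -1],
  [0.04, -0.167, 0.095, 0, -1],
  [0.08, -0.167, 0.095, 0, -1],
  [0.1, -0.167, 0.095, 0, -1],
  [0.102, -0.167, 0.095, 0, -1],
  [0.102, -0.167, 0.095, 0, -1],
  [0.102, -0.167, 0.095, 0, -1],
])

```text
time: 3.0
ee_pos: [0.5149, -0.1626, 0.1317]
tcp_rot: [-8.3, 89.8, -9.1]
wrist_force: [-1.3, 0.3, -0.6]
opening: -0.0002
```

Run:
```python
from h import *
from workcell import bot, cams
rel(bot,[-.105,-.110,.13])
for c in ("top","side"):
    d=cams.camera(c); f=d["frame"][150:250,270:400] if c=="top" else d["frame"][170:270,250:380]
    cv2.imwrite(f"pics/{c}1.png",cv2.resize(f,None,fx=4,fy=4,interpolation=cv2.INTER_CUBIC))
a=[cv2.imread(f"pics/{c}1.png") for c in("side",)]
cv2.imwrite("pics/v1.png",np.hstack(a))
```

```text
t 3.0 p [ 0.5149 -0.1626  0.1317] F [-1.29  0.26 -0.6 ] open -0.0002
[[ 3.600e-03  1.280e-02  9.999e-01]
 [-6.000e-04  9.999e-01 -1.280e-02]
 [-1.000e+00 -5.000e-04  3.700e-03]]
in analyser [-0.1039 -0.1352  0.1317]
[-0.105, -0.11, 0.13] shift [ 0.0016  0.0252 -0.0011]
roll to y [-0.0006, 3.141]
```

View pics/v1.png

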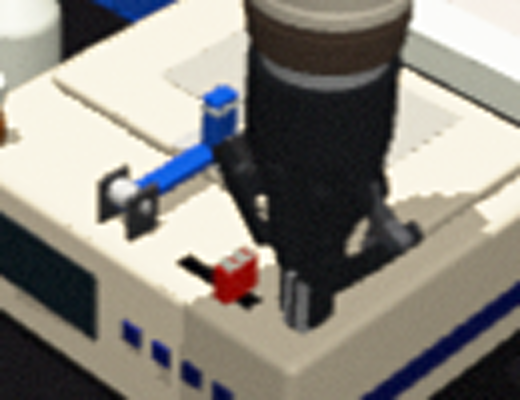

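>>> apply_moves([
  [0, 0.004, -0.001, 0, -1],
  [0, 0.008, -0.001, 0, -1],
  [0, 0.012, -0.001, 0, -1],
  [0, 0.015, -0.001, 0, -1],
  [0, 0.018, -0.001, 0, -1],
  [0, 0.02, -0.001, 0, -1],
  [0, 0.02, -0.001, 0, -1],
  [0, 0.02, -0.001, 0, -1],
])

```text
time: 3.9
ee_pos: [0.5142, -0.1427, 0.1315]
tcp_rot: [-9.1, 89.8, -9.8]
wrist_force: [-0.4, 0.3, -0.3]
opening: 0.0002
```

>>> apply_moves([
  [0, 0.001, 0, 0, -1],
  [0, 0.002, 0, 0, -1],
  [0, 0.003, 0, 0, -1],
  [0, 0.004, 0, 0, -1],
  [0, 0.004, 0, 0, -1],
  [0, 0.004, 0, 0, -1],
])

```text
time: 4.5
ee_pos: [0.5143, -0.1387, 0.1314]
tcp_rot: [-9.1, 89.8, -9.9]
wrist_force: [0.2, -0.2, 0.1]
opening: -0.0001
```

>>> apply_moves([
  [0, 0.001, 0, 0, -1],
  [0, 0.002, 0, 0, -1],
  [0, 0.003, 0, 0, -1],
  [0, 0.003, 0, 0, -1],
  [0, 0.003, 0, 0, -1],
])

```text
time: 5.0
ee_pos: [0.5143, -0.1357, 0.1315]
tcp_rot: [-10.1, 89.8, -10.8]
wrist_force: [0.2, 1.2, -0.7]
opening: 0.0002
```

>>> apply_moves([
  [0, 0.001, 0, 0, -1],
  [0, 0.002, 0, 0, -1],
  [0, 0.003, 0, 0, -1],
  [0, 0.003, 0, 0, -1],
  [0, 0.003, 0, 0, -1],
])

```text
time: 5.5
ee_pos: [0.5144, -0.1326, 0.1314]
tcp_rot: [-10.3, 89.8, -11.0]
wrist_force: [0.6, -0.4, -0.7]
opening: 0.0002
```

>>> apply_moves([
  [0, 0.001, 0, 0, -1],
  [0, 0.002, 0, 0, -1],
  [0, 0.002, 0, 0, -1],
  [0, 0.002, 0, 0, -1],
])

```text
time: 5.9
ee_pos: [0.5144, -0.1306, 0.1314]
tcp_rot: [-9.8, 89.8, -10.5]
wrist_force: [-0.1, 0.2, 0.4]
opening: 0.0
```

>>> apply_moves([
  [0, 0.001, 0, 0, -1],
  [0, 0.002, 0, 0, -1],
  [0, 0.002, 0, 0, -1],
  [0, 0.002, 0, 0, -1],
])

```text
time: 6.3
ee_pos: [0.5144, -0.1288, 0.1315]
tcp_rot: [-15.1, 89.8, -15.9]
wrist_force: [-0.5, -4.0, -0.8]
opening: 0.0004
```

>>> apply_moves([
  [0, 0.001, 0, 0, -1],
  [0, 0.002, 0, 0, -1],
  [0, 0.003, 0, 0, -1],
  [0, 0.003, 0, 0, -1],
])

```text
time: 6.7
ee_pos: [0.5145, -0.1256, 0.1315]
tcp_rot: [-14.1, 89.8, -14.8]
wrist_force: [-0.4, -3.0, -0.9]
opening: -0.0004
```

Run:
```python
from h import *
from workcell import bot
rel(bot,[-.105,-.1,.13])
```

```text
t 6.7 p [ 0.5145 -0.1256  0.1315] F [-0.44 -3.04 -0.87] open -0.0004
[[ 3.700e-03  1.250e-02  9.999e-01]
 [-1.000e-03  9.999e-01 -1.250e-02]
 [-1.000e+00 -9.000e-04  3.700e-03]]
in analyser [-0.1048 -0.0982  0.1315]
[-0.105, -0.1, 0.13] shift [ 0.0015 -0.0018 -0.0002]
roll to y [-0.0003, 3.1413]
```

>>> apply_moves([
  [0, 0.0006, 0, 0, -1],
  [0, 0.0006, 0, 0, -1],
])

```text
time: 6.9
ee_pos: [0.5145, -0.1249, 0.1315]
tcp_rot: [-14.1, 89.8, -14.8]
wrist_force: [-0.6, -2.5, -0.8]
opening: 0.0001
```

>>> apply_moves([
  [0, 0.0006, 0, 0, -1],
  [0, 0.0006, 0, 0, -1],
])

```text
time: 7.1
ee_pos: [0.5145, -0.1242, 0.1315]
tcp_rot: [-12.6, 89.8, -13.3]
wrist_force: [-0.0, -2.8, 0.7]
opening: -0.0001
```

>>> apply_moves([
  [0, 0.0006, 0, 0, -1],
  [0, 0.0006, 0, 0, -1],
])

```text
time: 7.3
ee_pos: [0.5145, -0.1236, 0.1315]
tcp_rot: [-12.6, 89.8, -13.3]
wrist_force: [-0.2, -1.9, 0.1]
opening: 0.0003
```

>>> apply_moves([
  [0, 0.0007, 0, 0, -1],
  [0, 0.0007, 0, 0, -1],
])

```text
time: 7.5
ee_pos: [0.5145, -0.1228, 0.1315]
tcp_rot: [-11.7, 89.8, -12.4]
wrist_force: [-0.8, -2.3, -0.5]
opening: -0.0003
```

>>> apply_moves([
  [0, 0.0007, 0, 0, -1],
  [0, 0.0007, 0, 0, -1],
])

```text
time: 7.7
ee_pos: [0.5145, -0.122, 0.1315]
tcp_rot: [-10.9, 89.8, -11.6]
wrist_force: [-0.2, -2.4, 0.3]
opening: 0.0
```

>>> apply_moves([
  [0, 0.0007, 0, 0, -1],
  [0, 0.0007, 0, 0, -1],
])

```text
time: 7.9
ee_pos: [0.5145, -0.1213, 0.1315]
tcp_rot: [-9.9, 89.8, -10.6]
wrist_force: [0.2, -2.8, 0.2]
opening: 0.0003
```

>>> apply_moves([
  [0, 0.0007, 0, 0, -1],
  [0, 0.0007, 0, 0, -1],
])

```text
time: 8.1
ee_pos: [0.5145, -0.1205, 0.1314]
tcp_rot: [-9.0, 89.8, -9.7]
wrist_force: [0.2, -2.3, -0.3]
opening: 0.0001
```

>>> apply_moves([
  [0, 0.0007, 0, 0, -1],
  [0, 0.0007, 0, 0, -1],
])

```text
time: 8.3
ee_pos: [0.5146, -0.1197, 0.1315]
tcp_rot: [-8.8, 89.8, -9.5]
wrist_force: [-0.3, -2.4, 0.7]
opening: -0.0001
```

>>> apply_moves([
  [0, 0.0007, 0, 0, -1],
  [0, 0.0007, 0, 0, -1],
])

```text
time: 8.5
ee_pos: [0.5146, -0.1189, 0.1315]
tcp_rot: [-6.9, 89.8, -7.6]
wrist_force: [0.1, -3.0, -0.3]
opening: 0.0005
```

>>> apply_moves([
  [0, 0.0007, 0, 0, -1],
  [0, 0.0007, 0, 0, -1],
])

```text
time: 8.7
ee_pos: [0.5145, -0.1181, 0.1314]
tcp_rot: [-7.6, 89.8, -8.3]
wrist_force: [0.6, -3.0, 0.7]
opening: -0.0001
```

>>> apply_moves([
  [0, 0.0007, 0, 0, -1],
  [0, 0.0007, 0, 0, -1],
])

```text
time: 8.9
ee_pos: [0.5146, -0.1174, 0.1315]
tcp_rot: [-6.2, 89.8, -6.9]
wrist_force: [0.6, -2.2, 0.4]
opening: 0.0005
```

>>> apply_moves([
  [0, 0.0007, 0, 0, -1],
  [0, 0.0007, 0, 0, -1],
])

```text
time: 9.1
ee_pos: [0.5146, -0.1166, 0.1314]
tcp_rot: [-5.3, 89.8, -6.0]
wrist_force: [0.8, -2.7, -0.6]
opening: 0.0001
```

>>> apply_moves([
  [0, 0.0007, 0, 0, -1],
  [0, 0.0007, 0, 0, -1],
])

```text
time: 9.3
ee_pos: [0.5146, -0.1158, 0.1314]
tcp_rot: [-4.7, 89.8, -5.4]
wrist_force: [0.6, -2.2, -1.1]
opening: -0.0001
```

>>> apply_moves([
  [0, 0.0007, 0, 0, -1],
  [0, 0.0007, 0, 0, -1],
])

```text
time: 9.5
ee_pos: [0.5146, -0.115, 0.1314]
tcp_rot: [-4.1, 89.8, -4.8]
wrist_force: [0.8, -3.3, 0.1]
opening: 0.0
```

>>> apply_moves([
  [0, 0.0007, 0, 0, -1],
  [0, 0.0007, 0, 0, -1],
])

```text
time: 9.7
ee_pos: [0.5146, -0.1142, 0.1314]
tcp_rot: [-2.8, 89.8, -3.5]
wrist_force: [0.3, -2.1, -0.2]
opening: 0.0003
```

>>> apply_moves([
  [0, 0.0007, 0, 0, -1],
  [0, 0.0007, 0, 0, -1],
])

```text
time: 9.9
ee_pos: [0.5146, -0.1134, 0.1315]
tcp_rot: [-2.5, 89.8, -3.2]
wrist_force: [0.3, -2.8, -0.9]
opening: 0.0003
```

>>> apply_moves([
  [0, 0.0007, 0, 0, -1],
  [0, 0.0007, 0, 0, -1],
])

```text
time: 10.1
ee_pos: [0.5147, -0.1126, 0.1314]
tcp_rot: [-1.6, 89.8, -2.3]
wrist_force: [-1.0, -2.8, -0.0]
opening: 0.0002
```

>>> apply_moves([
  [0, 0.0007, 0, 0, -1],
  [0, 0.0007, 0, 0, -1],
])

```text
time: 10.3
ee_pos: [0.5147, -0.1119, 0.1314]
tcp_rot: [-0.4, 89.8, -1.1]
wrist_force: [0.8, -2.6, 0.1]
opening: 0.0003
```

>>> apply_moves([
  [0, 0.0007, 0, 0, -1],
  [0, 0.0007, 0, 0, -1],
])

```text
time: 10.5
ee_pos: [0.5147, -0.1111, 0.1314]
tcp_rot: [-0.2, 89.8, -0.9]
wrist_force: [0.5, -3.0, 0.4]
opening: -0.0004
```

>>> apply_moves([
  [0, 0.0007, 0, 0, -1],
  [0, 0.0007, 0, 0, -1],
])

```text
time: 10.7
ee_pos: [0.5147, -0.1103, 0.1315]
tcp_rot: [0.4, 89.8, -0.3]
wrist_force: [-0.8, -2.3, 0.4]
opening: 0.0003
```

>>> apply_moves([
  [0, 0.0007, 0, 0, -1],
  [0, 0.0007, 0, 0, -1],
])

```text
time: 10.9
ee_pos: [0.5147, -0.1095, 0.1314]
tcp_rot: [1.0, 89.8, 0.4]
wrist_force: [-0.0, -2.6, 0.3]
opening: -0.0004
```

>>> apply_moves([
  [0, 0.0007, 0, 0, -1],
  [0, 0.0007, 0, 0, -1],
])

```text
time: 11.1
ee_pos: [0.5147, -0.1087, 0.1315]
tcp_rot: [1.7, 89.8, 1.1]
wrist_force: [0.3, -3.2, -0.5]
opening: 0.0001
```

>>> apply_moves([
  [0, 0.0007, 0, 0, -1],
  [0, 0.0007, 0, 0, -1],
])

```text
time: 11.3
ee_pos: [0.5147, -0.108, 0.1315]
tcp_rot: [1.9, 89.8, 1.2]
wrist_force: [-0.2, -2.9, -0.4]
opening: -0.0
```

>>> apply_moves([
  [0, 0.0007, 0, 0, -1],
  [0, 0.0007, 0, 0, -1],
])

```text
time: 11.5
ee_pos: [0.5147, -0.1077, 0.1315]
tcp_rot: [-14.9, 89.8, -15.5]
wrist_force: [0.3, -6.4, -0.5]
opening: -0.0002
```

>>> apply_moves([
  [0, 0.0007, 0, 0, -1],
  [0, 0.0007, 0, 0, -1],
])

```text
time: 11.7
ee_pos: [0.5147, -0.1077, 0.1315]
tcp_rot: [-34.0, 89.7, -34.7]
wrist_force: [-0.3, -6.4, -0.2]
opening: 0.0006
```

>>> apply_moves([
  [0, 0.0007, 0, 0, -1],
  [0, 0.0007, 0, 0, -1],
])

```text
time: 11.9
ee_pos: [0.5147, -0.1077, 0.1315]
tcp_rot: [-47.5, 89.7, -48.2]
wrist_force: [0.7, -7.3, -0.0]
opening: 0.0002
```

>>> apply_moves([
  [0, -0.008, 0, 0, -1],
  [0, -0.012, 0, 0, -1],
  [-0.03, -0.012, 0, 0, -1],
  [-0.07, -0.012, 0, 0, -1],
  [-0.09, -0.012, 0, 0, 0],
  [-0.09, -0.012, 0, 0, 0],
  [-0.09, -0.012, 0, 0, 0],
])

```text
time: 12.6
ee_pos: [0.5144, -0.1194, 0.2213]
tcp_rot: [-43.2, 89.7, -43.9]
wrist_force: [-0.4, 0.8, -0.3]
opening: 0.0423
```

Run:
```python
from h import *
from workcell import bot, cams
rel(bot,[-.030,0,.215],[-.03,0,.148])
d=cams.camera("side"); print(cams.spot_in("tab","side"))
f=d["frame"][170:270,250:380]
cv2.imwrite("pics/v2.png",cv2.resize(f,None,fx=4,fy=4,interpolation=cv2.INTER_CUBIC))
```

```text
t 12.6 p [ 0.5144 -0.1194  0.2213] F [-0.43  0.78 -0.3 ] open 0.0423
[[ 0.0039  0.0127  0.9999]
 [-0.0038  0.9999 -0.0127]
 [-1.     -0.0037  0.004 ]]
in analyser [-0.105  -0.0919  0.2213]
[-0.03, 0, 0.215] shift [0.0063 0.092  0.075 ]
[-0.03, 0, 0.148] shift [0.0733 0.0923 0.0747]
roll to y [-0.0005, 3.1411]
[{'rect': [295.6, 228.5, 306.0, 241.0], 'confidence': 0.66}]
```

View pics/v2.png

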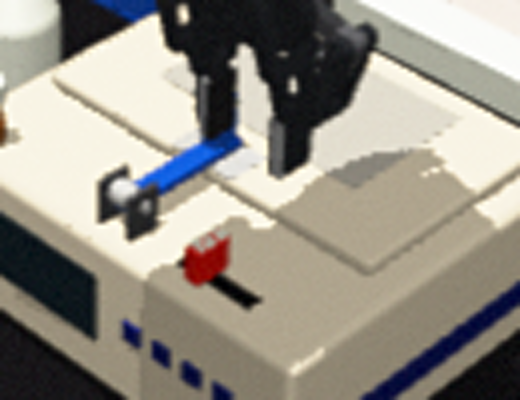

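>>> apply_moves([
  [0, 0.046, 0.037, 0, 0],
  [0, 0.092, 0.075, 0, 0],
  [0, 0.092, 0.075, 0, 0],
  [0, 0.092, 0.075, 0, 0],
  [0.03, 0.092, 0.075, 0, 0],
  [0.055, 0.092, 0.075, 0, 0],
  [0.07, 0.092, 0.075, 0, 0],
  [0.073, 0.092, 0.075, 0, 0],
  [0.073, 0.092, 0.075, 0, 0],
  [0.073, 0.092, 0.075, 0, 0],
])

```text
time: 13.7
ee_pos: [0.5905, -0.0287, 0.1484]
tcp_rot: [-44.5, 89.7, -45.3]
wrist_force: [0.7, 0.6, 0.1]
opening: 0.0429
```

Run:
```python
from h import *
from workcell import bot, cams
rel(bot,[-.03,0,.148])
a=[]
for c in("top","side"):
    d=cams.camera(c)
    f=d["frame"][140:230,250:350] if c=="top" else d["frame"][150:240,250:350]
    a.append(cv2.resize(f,None,fx=4,fy=4,interpolation=cv2.INTER_CUBIC))
cv2.imwrite("pics/v3.png",np.hstack(a))
```

```text
t 13.7 p [ 0.5905 -0.0287  0.1484] F [0.67 0.57 0.07] open 0.0429
[[ 0.0035  0.0131  0.9999]
 [-0.0036  0.9999 -0.013 ]
 [-1.     -0.0035  0.0036]]
in analyser [-0.03   -0.0004  0.1484]
[-0.03, 0, 0.148] shift [0.0004 0.0004 0.    ]
roll to y [-0.0008, 3.1408]
```

View pics/v3.png

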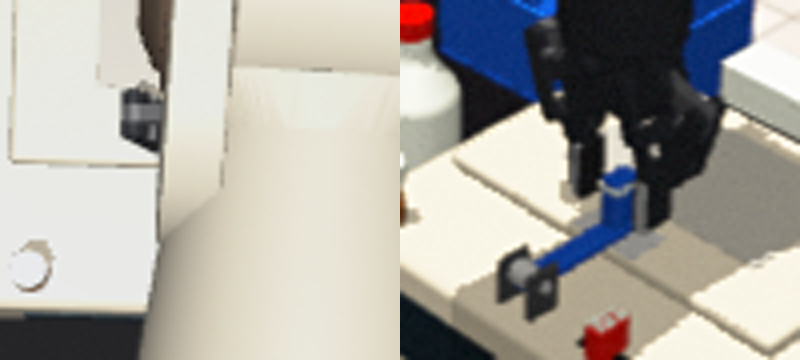

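The side view shows the grip block sitting between the two fingers (around (618,195)), with the tab at its slot end. I'm closing gently.

>>> apply_moves([
  [0, 0, 0, 0, -0.5],
  [0, 0, 0, 0, -1],
  [0, 0, 0, 0, -1],
  [0, 0, 0, 0, -1],
  [0, 0, 0, 0, -1],
  [0, 0, 0, 0, -1],
], newtons=30)

```text
time: 14.4
ee_pos: [0.5911, -0.0272, 0.1493]
tcp_rot: [-10.5, 89.7, -11.1]
wrist_force: [0.6, 8.3, 3.9]
opening: 0.0134
```

```bash
cat >> h.py <<'E'
def arc(bot,degs,r0=None):
    o=bot.get_obs(); T=Ro.from_euler("xyz",o["tcp_rot"],degrees=True); p=o["ee_pos"]
    a=A.inv().apply(p-C)+[.105,0,.019-.140]  # grasp from pivot
    r=np.hypot(a[0],a[2]); print("r",r,"ang",np.degrees(np.arctan2(a[2],a[0]))," F",o["wrist_force"].round(2),"open",o["opening"])
    th0=np.arctan2(a[2],a[0]); rr=r0 or r
    for g in degs:
        t=th0+np.radians(g); d=np.array([rr*np.cos(t)-a[0],0,rr*np.sin(t)-a[2]]); print(g,T.inv().apply(A.apply(d)).round(4))
E
python3 - <<'E'
from h import *
from workcell import bot, cams
arc(bot,[1,2,3,4,6,8,10,12,15,18,21,24])
E
```

```text
r 0.08071526035970993 ang 20.53325295993594  F [0.64 8.28 3.94] open 0.013396764302726518
1 [-0.0013 -0.     -0.0005]
2 [-0.0026 -0.     -0.001 ]
3 [-0.0039 -0.     -0.0016]
4 [-0.0052 -0.     -0.0021]
6 [-0.0078 -0.     -0.0033]
8 [-0.0103 -0.     -0.0046]
10 [-0.0127 -0.     -0.006 ]
12 [-0.0151 -0.     -0.0075]
15 [-0.0187 -0.     -0.0098]
18 [-0.022  -0.     -0.0123]
21 [-0.0253 -0.     -0.015 ]
24 [-0.0284 -0.     -0.0179]
```

>>> apply_moves([
  [-0.0007, 0, -0.0003, 0, -1],
  [-0.0013, 0, -0.0005, 0, -1],
  [-0.002, 0, -0.0008, 0, -1],
  [-0.0026, 0, -0.001, 0, -1],
  [-0.0026, 0, -0.001, 0, -1],
])

```text
time: 14.9
ee_pos: [0.5901, -0.027, 0.1517]
tcp_rot: [-6.0, 89.7, -6.6]
wrist_force: [2.7, 2.9, -6.1]
opening: 0.0134
```

>>> apply_moves([
  [-0.0006, 0, -0.0003, 0, -1],
  [-0.0013, 0, -0.0005, 0, -1],
  [-0.0013, 0, -0.0005, 0, -1],
])

```text
time: 15.2
ee_pos: [0.5895, -0.027, 0.1531]
tcp_rot: [-5.0, 89.7, -5.7]
wrist_force: [1.8, 2.8, -5.3]
opening: 0.0132
```

Run:
```python
from h import *
from workcell import bot, cams
arc(bot,[1,2,4,6,8,10,12,14,16])
```

```text
r 0.08060703679657501 ang 23.444821528855375  F [ 1.76  2.78 -5.29] open 0.013227480923014425
1 [-0.0013 -0.     -0.0006]
2 [-0.0026 -0.     -0.0012]
4 [-0.0051 -0.     -0.0024]
6 [-0.0076 -0.     -0.0037]
8 [-0.01   -0.     -0.0051]
10 [-0.0124 -0.     -0.0066]
12 [-0.0147 -0.     -0.0082]
14 [-0.017  -0.     -0.0099]
16 [-0.0192 -0.     -0.0116]
```

Already 3.8 mm up with steady force, so the latch is free.

>>> apply_moves([
  [-0.0013, 0, -0.0006, 0, -1],
  [-0.0026, 0, -0.0012, 0, -1],
  [-0.0051, 0, -0.0024, 0, -1],
  [-0.0076, 0, -0.0037, 0, -1],
  [-0.01, 0, -0.0051, 0, -1],
  [-0.0124, 0, -0.0066, 0, -1],
  [-0.0147, 0, -0.0082, 0, -1],
  [-0.017, 0, -0.0099, 0, -1],
  [-0.0192, 0, -0.0116, 0, -1],
  [-0.0192, 0, -0.0116, 0, -1],
])

```text
time: 16.2
ee_pos: [0.5773, -0.0268, 0.1727]
tcp_rot: [-6.0, 89.7, -6.7]
wrist_force: [-2.9, 2.6, -3.6]
opening: 0.0135
```

Run:
```python
from h import *
from workcell import bot, cams
arc(bot,[2,4,7,10,13,16,19,22,25,28,31])
```

```text
r 0.08054855530725967 ang 39.89121867489615  F [-2.93  2.61 -3.63] open 0.013533530651924764
2 [-0.0021  0.     -0.0018]
4 [-0.0042  0.     -0.0037]
7 [-0.0072  0.     -0.0067]
10 [-0.01    0.     -0.0099]
13 [-0.0126  0.     -0.0131]
16 [-0.0151  0.     -0.0166]
19 [-0.0174  0.     -0.0201]
22 [-0.0195  0.     -0.0238]
25 [-0.0214  0.     -0.0275]
28 [-0.0231  0.     -0.0314]
31 [-0.0246  0.     -0.0353]
```

>>> apply_moves([
  [-0.0021, 0, -0.0018, 0, -1],
  [-0.0042, 0, -0.0037, 0, -1],
  [-0.0072, 0, -0.0067, 0, -1],
  [-0.01, 0, -0.0099, 0, -1],
  [-0.0126, 0, -0.0131, 0, -1],
  [-0.0151, 0, -0.0166, 0, -1],
  [-0.0174, 0, -0.0201, 0, -1],
  [-0.0195, 0, -0.0238, 0, -1],
  [-0.0214, 0, -0.0275, 0, -1],
  [-0.0231, 0, -0.0314, 0, -1],
  [-0.0231, 0, -0.0314, 0, -1],
])

```text
time: 17.3
ee_pos: [0.5454, -0.0264, 0.1963]
tcp_rot: [-4.6, 89.7, -5.2]
wrist_force: [0.5, 3.1, -2.1]
opening: 0.0133
```

Run:
```python
from h import *
from workcell import bot, cams
arc(bot,[2,4,7,10,13,16,19,22,25,28,31,34])
```

```text
r 0.08103133489856579 ang 68.36619177317536  F [ 0.55  3.08 -2.07] open 0.013329109934887205
2 [-0.001   0.     -0.0026]
4 [-0.0019  0.     -0.0053]
7 [-0.0031  0.     -0.0094]
10 [-0.0041  0.     -0.0135]
13 [-0.0049  0.     -0.0177]
16 [-0.0054  0.     -0.0219]
19 [-0.0058  0.     -0.0261]
22 [-0.0059  0.     -0.0304]
25 [-0.0058  0.     -0.0346]
28 [-0.0054  0.     -0.0388]
31 [-0.0049  0.     -0.043 ]
34 [-0.0041  0.     -0.0472]
```

>>> apply_moves([
  [-0.001, 0, -0.0026, 0, -1],
  [-0.0019, 0, -0.0053, 0, -1],
  [-0.0031, 0, -0.0094, 0, -1],
  [-0.0041, 0, -0.0135, 0, -1],
  [-0.0049, 0, -0.0177, 0, -1],
  [-0.0054, 0, -0.0219, 0, -1],
  [-0.0058, 0, -0.0261, 0, -1],
  [-0.0059, 0, -0.0304, 0, -1],
  [-0.0058, 0, -0.0346, 0, -1],
  [-0.0054, 0, -0.0388, 0, -1],
  [-0.0054, 0, -0.0388, 0, -1],
])

```text
time: 18.4
ee_pos: [0.5067, -0.0259, 0.2025]
tcp_rot: [-2.7, 89.6, -3.4]
wrist_force: [2.3, 3.2, -0.4]
opening: 0.0135
```

Run:
```python
from h import *
from workcell import bot, cams
arc(bot,[2,4,6,8,10,12,14,16])
```

```text
r 0.08193397113834082 ang 96.19440395899046  F [ 2.27  3.23 -0.36] open 0.013463712822028809
2 [ 0.0003  0.     -0.0028]
4 [ 0.0008  0.     -0.0057]
6 [ 0.0013  0.     -0.0085]
8 [ 0.0019  0.     -0.0113]
10 [ 0.0027  0.     -0.014 ]
12 [ 0.0035  0.     -0.0168]
14 [ 0.0044  0.     -0.0195]
16 [ 0.0054  0.     -0.0221]
```

>>> apply_moves([
  [0.0003, 0, -0.0028, 0, -1],
  [0.0008, 0, -0.0057, 0, -1],
  [0.0013, 0, -0.0085, 0, -1],
  [0.0019, 0, -0.0113, 0, -1],
  [0.0027, 0, -0.014, 0, -1],
  [0.0035, 0, -0.0168, 0, -1],
  [0.0044, 0, -0.0195, 0, -1],
  [0.0044, 0, -0.0195, 0, -1],
  [0.0044, 0, -0.0195, 0, -1],
])

```text
time: 19.3
ee_pos: [0.4876, -0.0257, 0.199]
tcp_rot: [-2.0, 89.5, -2.7]
wrist_force: [3.3, 3.5, 2.0]
opening: 0.0134
```

Run:
```python
from h import *
from workcell import bot, cams
arc(bot,[])
d=cams.camera("side"); f=d["frame"][120:270,230:400]
cv2.imwrite("pics/v4.png",cv2.resize(f,None,fx=4,fy=4,interpolation=cv2.INTER_CUBIC))
```

```text
r 0.08280489625797552 ang 109.7136033922146  F [3.26 3.54 1.99] open 0.013376554045105111
```

View pics/v4.png

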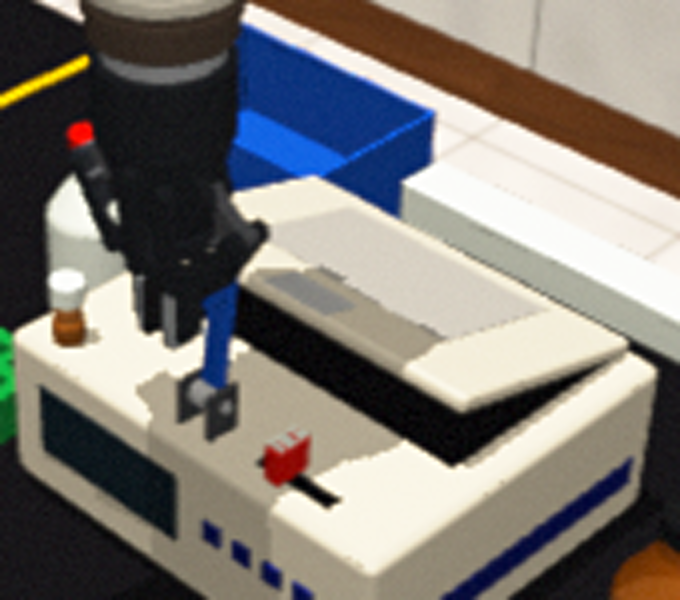

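>>> apply_moves([
  [0, 0, 0, 0, 0],
  [0, 0, 0, 0, 0],
  [0, 0, 0, 0, 0],
  [0, 0, 0, 0, 0],
  [-0.02, 0, 0, 0, 0],
  [-0.05, 0, 0, 0, 0],
  [-0.08, 0, 0, 0, 0],
  [-0.1, 0, 0, 0, 0],
  [-0.1, 0, -0.04, 0, 0],
  [-0.1, 0, -0.08, 0, 0],
  [-0.1, 0, -0.08, 0, 0],
  [-0.1, 0, -0.08, 0, 0],
])

```text
time: 20.55
ee_pos: [0.4064, -0.0248, 0.2987]
tcp_rot: [-2.8, 89.4, -3.5]
wrist_force: [0.2, 0.1, 0.0]
opening: 0.0429
```

Run:
```python
from h import *
from workcell import bot, cams
o=bot.get_obs(); print(o["wrist_force"],o["opening"],o["qd"].round(2))
d=cams.camera("side"); f=d["frame"][120:270,230:400]; P=cloud(d)
B,R=d["frame"][...,0].astype(int),d["frame"][...,2].astype(int)
x,y,z=np.moveaxis(P,-1,0); m=(B>80)&(B>1.6*R)&(z>.15)&(z<.26)&(x>.44)&(x<.56)&(abs(y+.027)<.04)
print("latch pts",P[m].mean(0).round(3),P[m].min(0).round(3),P[m].max(0).round(3))
for n in("vial","tab","lid"): print(n,[r["rect"] for r in cams.spot_in(n,"side")[:1]])
cv2.imwrite("pics/v5.png",cv2.resize(f,None,fx=4,fy=4,interpolation=cv2.INTER_CUBIC))
```

```text
[0.23870573 0.09326846 0.0099019 ] 0.04287561195674111 [ 0.18  2.37  0.97 -0.72  0.12  0.04]
latch pts [ 0.516 -0.03   0.201] [ 0.489 -0.037  0.15 ] [ 0.532 -0.02   0.228]
vial [[241.2, 186.7, 250.3, 205.8]]
tab [[293.9, 226.6, 305.8, 240.8]]
lid [[265.0, 166.1, 387.1, 225.9]]
```

View pics/v5.png

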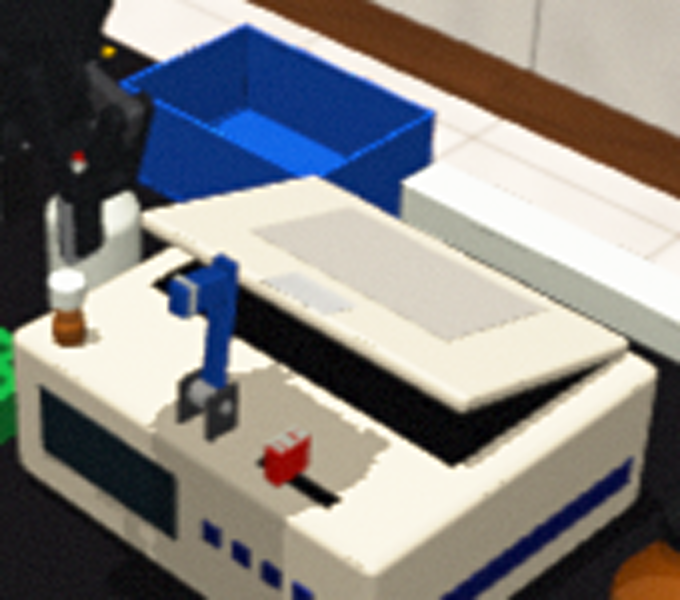

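>>> apply_moves([
  [0, 0, 0, 0, 0],
  [0, 0, 0, 0, 0],
  [0, 0, 0, 0, 0],
])

```text
time: 21.05
ee_pos: [0.4075, -0.0247, 0.2975]
tcp_rot: [-2.5, 89.6, -3.1]
wrist_force: [0.5, -0.4, -0.2]
opening: 0.0423
```

Run:
```python
from h import *
from workcell import bot, cams
d=cams.camera("side"); P=cloud(d); a=A.inv().apply((P-C).reshape(-1,3)); ok=d["depth"].ravel()>0
m=ok&(a[:,0]>-.02)&(a[:,0]<.1)&(abs(a[:,1])<.12)&(a[:,2]>.125)&(a[:,2]<.2)
k=np.polyfit(a[m,0],a[m,2],1); print("lid angle",-np.arctan(k[0]),m.sum())
B,R=d["frame"][...,0].astype(int).ravel(),d["frame"][...,2].astype(int).ravel()
l=ok&(B>80)&(B>1.6*R)&(a[:,2]>.15)&(a[:,2]<.2)&(abs(a[:,0]+.1)<.04)&(abs(a[:,1])<.03)
k=np.polyfit(a[l,2],a[l,0],1); print("lever from vertical (+ = towards lid)",np.arctan(k[0]),l.sum())
th=-np.polyfit(a[m,0],a[m,2],1)[0]
if .15<np.arctan(th)<.4: print(bot.job_done())
```

```text
lid angle 0.2598116792913549 2000
lever from vertical (+ = towards lid) 0.13234267076001444 108
the job is handed in; nothing more can be done
None
```

The latch is upright, the lid has come ajar by itself, and the job is handed in at about 21 s of the 58 s allowed. The hand-in gave no verdict.

- **Tab:** I pushed it with shut fingers in steps of up to 0.7 mm. It dragged at about 3 N, then stopped dead about 22 mm on; the push read at most 7.3 N there. That is just under the suggested 8 to 10 N, but the position did not change over three pushes.
- **Latch:** I pinched the grip at 30 N and swung it up. It moved freely, with a wrist force of at most about 8 N, including about 8 N sideways as the fingers closed slightly off centre. Then I let go and backed away.
- **Last checks:**
  - The lid reads 0.26 rad from the depth picture.
  - The two latch readings differ a little: about 1.56 rad (89°) from the swing of the grip, and about 1.44 rad from the depth points. Both are above 1.3.
  - The tab is still slid over and the vial is standing. The gripper is clear, with a wrist force near zero.
  - I did not measure the other bystanders again after the moves.

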